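# Present a nested pair of bushing cups to the fixture's gap sensor

## Task

At the latch fixture, set the brass bushing cup into the mouth of the black-oxide steel cup while that one stands on the bench, so that the two sit nested and fully home, and let go of the brass cup. Then grip the steel cup, carry the nested pair upright over the green fixture's walls and finish while still holding it level and still, centred over the blue sensor puck with its underside about one centimetre above the puck. Nothing may ever touch the fixture or its cam lever, and leave the striker, the two latch housings and the roller where they are.

Things in the scene. Friction and masses are not known exactly. Their poses are not given: they have to be found in the camera images.
- steel_cup: black-oxide steel bushing cup, round and straight-sided, open at the top, standing upright and loose on the bench: 56 mm in diameter, 30 mm tall, wall 3 mm (mouth 50 mm wide), floor 4 mm thick. 0.1 to 0.2 kg. Origin: centre of its underside; z up its axis.
- brass_cup: yellow brass bushing cup of the same form but slimmer and taller: 45 mm in diameter, 46 mm tall, wall 3 mm, floor 4 mm; upright and loose on the bench. It nests in the steel cup with 2.5 mm play all round; fully home it stands on that floor, its origin 4 mm above the steel cup origin, and 20 mm of it stays above the steel rim. 0.1 to 0.2 kg. Origin: centre of its underside; z up its axis.
- fixture: green cast-iron well fixed to the bench, 206 mm square outside, 170 mm inside, walls 18 mm thick. Wall tops above the bench: +y wall 60 mm, -x and -y walls 50 mm, +x wall 30 mm. Its floor is a pale plate 16 mm above the bench. Origin: centre of its underside; x, y along its sides, z up. Position and yaw differ each time.
- sensor (a point): centre of the top face of the blue sensor puck (44 mm in diameter, standing 4 mm above the pale plate in the middle of the fixture), 20 mm above the bench; axes as the fixture's.
- cam_lever (a joint): angle of the cam lock lever, turning stiffly about a vertical pivot on the +y wall top, at x -30, y +94 mm in the fixture frame. 0: lying along the wall towards fixture +x; positive: swung outward, away from the well. Starts parked at 0 to 0.7 rad, clear of the space above the plate; leave alone.
- lever_tip (a point): centre of the red ball (20 mm in diameter) at the end of the cam lever, 110 mm from its pivot; the ball's top, about 82 mm above the bench, is the highest point of the fixture.
- striker: chromed door striker, a 60 by 36 mm plate with an upright loop, 35 mm tall, loose on the bench; leave alone. Origin: centre of its underside.
- housing_a: black latch housing, a slotted block 66 by 50 by 30 mm, loose on the bench; leave alone. Origin: centre of its underside.
- housing_b: second black latch housing, the same as the first; leave alone. Origin: centre of its underside.
- roller: yellow nylon roller, a grooved spool 32 mm in diameter and 28 mm tall, standing on end; leave alone. Origin: centre of its underside.
Mind the look-alikes: they are no part of the job. Leave any purple or red look-alike of the brass_cup alone.

How it is judged:
By the outcome, as a careful person would: the job done as asked, in the order asked, and still so for the second after the job is handed in, while the arm keeps its last pose, push and grip.
It also fails if it takes over 51 s, if anything falls off the work surface, if the arm or the gripper's body presses on something with over 40 N, if the wrist force passes 120 N, or if a joint passes its speed limit or range.

## Robot

A 6-joint arm with a two-finger parallel gripper is mounted at the origin on the work surface. World frame = base frame: x ahead of the robot, y to its left, z up, the work surface at z = 0. Lengths are in m, angles in rad, forces in N, time in s.
With the tool pointing down it reaches from about 0.25 to 0.725 m from the base axis. Payload 4 kg.
Tool frame: the origin (TCP) lies midway between the tips of the shut fingers; the grasp point (between the pads) lies 19 mm behind it; z points along the fingers, y is the line along which they close (so a half turn about z gives the same grasp; the last joint's range is limited). The gripper opens to 85 mm and grips with 20 to 120 N. Pads are 22 mm wide; open, the fingers measure 114 mm over their backs; the gripper's body (76 mm by 85 mm) begins 54 mm behind the grasp point. The pads swing forward as they close: fully open they stand 13 mm farther back than shut.
Start: joints at [1.105, 0.241, 0.005, 1.335, 0, 1.571], TCP at [0.225, 0.447, 0.231] pointing down, gripper open.
Joint ranges: [-2.72, 2.72], [-1.05, 1.87], [-1.09, 1.28], [-1.99, 2.15], [-1.42, 1.44], [-3.14, 3.14]. Speed limits (rad/s): [2.79, 2.79, 3.14, 3.14, 3.14, 3.14].

## Interface

Orientations are given as a unit quaternion [x, y, z, w].
In Python, from workcell import get_obs, camera, job_done, silhouettes gives the robot as it stands. The module is installed in compiled form; this text tells all that it offers.
- The arm moves only by the tool drive_tool, never from a script. Its argument "increments" is a list of rows, each a list of 3 entries, a list of its own where there are three numbers: the shift along the world's x, y, z in mm, then the turn, a rotation vector about the world's x, y, z in degrees, then the opening, from 0 (shut) to 1 (fully open). A call has 1 to 8 rows; each row shifts and turns the commanded pose from where the row before left it; what a row does not reach is not made up. A row lasts 1/12 s, in which the tool goes at most 41.7 mm and 7.16 degrees, less where a joint would pass 70% of its speed; a pose out of reach is approached as far as the arm can. A call is refused whole if a number of a shift passes 41.7 or a number of a turn 7.16, either way. A call with a gripper value outside its range is refused whole. The fingers move at their own pace and stop on an object; the grip force is fixed at half the most. Time passes only in rows, so rows that do not move let the fingers close. It gives the time, the measured TCP pose, the force, the opening and the grip force at its end, in the units of the state.
- get_obs(): the state, without advancing time (a new reading comes with each control period).
- camera(name): name is "scene" or "side" or "wrist"; returns a dict with "image" (420x560x3 uint8, red, green, blue), "K" (3x3 intrinsics, pixels), "k1" (the pictures are not rectified: a ray, as slopes to the right and down, at radius r is drawn at 1 + k1 r^2 times it, then the intrinsics apply), "view" (4x4, takes a point from world to camera coordinates). Camera axes: x right, y down, z forward; pixel columns grow to the right and rows downward; lengths in m; the calibration is good to about 2 mm. A picture is of the moment at which its call begins. There is no depth.
- job_done(): hands the job in; it is judged then, once.
Trained networks look in a picture, given as the dict that the camera call returned (one of the last four; its "shot" number tells which), for a name from the list of things; names that differ only in an ending like _2 or _b are one class to them, and where a whole thing is asked for, a point or a joint stands for the part that bears it (a point fixed in the world has none). Each returns a list of dicts, best first, with "conf" (0 to 1); they miss things now and then, are a little off and sometimes report something else, mostly with a low value. They report only what shows in the picture. A call takes as long as a camera call. They do not tell look-alikes from the thing itself.
- silhouettes(query, picture): "region" (420x560 bool, what is visible of it) and "bbox" ([left, top, right, bottom] in pixels, round what is visible of it).
The state is a dict: "clock": time; "joint_pos": joint angles; "joint_vel": joint speeds; "tau": joint torques, N m; "eef_pos": TCP position; "tool_rot": TCP orientation; "ft_force": force on the tool from outside, world axes, zero at the start; "ft_torque": the same for the moment, N m; "grip_width": finger opening in m; "grasp_force": force on a finger pad.
Only numpy, scipy, OpenCV 4.12 (cv2) and the standard library are available. Lean on these libraries where they do the work, as an engineer would, in place of code of your own. Each camera call takes 0.05 s, during which the arm holds its last target. There are 200 camera calls.

## Working session

There is one attempt and no reset: what is moved stays moved. The work goes in short steps, Python scripts to look and compute and a tool call to move; the robot and the scene stay as the last step left them, time stands still between calls to the robot, and variables do not carry over. Pictures are saved under pics/ and viewed, at most 10 in all, crops included, and the job is handed in when it is done.

Besides the shell and the picture viewer there is one more tool, called after "Emit:" as name(argument=value, ...) on one line, values as JSON. drive_tool: Moves the arm, as the interface text tells. Its arguments: {"type":"object","properties":{"increments":{"type":"array"}},"required":["increments"]}

```bash
mkdir -p pics; cat > h.py <<'E'
import numpy as np, cv2
from workcell import get_obs, camera, job_done, silhouettes
def save(c,n): cv2.imwrite('pics/'+n,cv2.cvtColor(c['image'],cv2.COLOR_RGB2BGR))
def proj(c,P):
    P=np.atleast_2d(P); q=(c['view'][:3,:3]@P.T).T+c['view'][:3,3]
    s=q[:,:2]/q[:,2:]; s=s*(1+c['k1']*(s**2).sum(1,keepdims=True)); K=np.array(c['K'])
    return s@K[:2,:2].T+K[:2,2]
def ray(c,uv):
    K=np.array(c['K']); d=np.linalg.solve(K[:2,:2],np.asarray(uv,float)-K[:2,2]); s=d.copy()
    for _ in range(20): s=d/(1+c['k1']*(s@s))
    V=np.array(c['view']); R=V[:3,:3]; return -R.T@V[:3,3], R.T@np.r_[s,1]
def onz(c,uv,z):
    o,d=ray(c,uv); return o+d*(z-o[2])/d[2]
E
python3 - <<'E'
from h import *
a=camera('scene');b=camera('side')
save(a,'scene.png');save(b,'side.png')
for n,c in (('scene',a),('side',b)):
    print(n,(-np.array(c['view'])[:3,:3].T@np.array(c['view'])[:3,3]).round(3))
    for q in ('steel_cup','brass_cup','fixture','striker','housing_a','roller'):
        for r in silhouettes(q,c):
            x0,y0,x1,y1=r['bbox']; print(q,round(r['conf'],2),r['bbox'],onz(c,((x0+x1)/2,(y0+y1)/2),.02).round(3))
E
```

```text
scene [ 1.329 -0.044  0.631]
steel_cup 0.69 [305.1, 183.7, 329.6, 201.1] [0.488 0.19  0.02 ]
brass_cup 0.84 [344.0, 194.1, 362.1, 220.3] [0.564 0.259 0.02 ]
brass_cup 0.83 [332.5, 243.5, 352.7, 275.4] [0.731 0.184 0.02 ]
brass_cup 0.81 [316.2, 214.1, 337.7, 241.6] [0.627 0.178 0.02 ]
brass_cup 0.67 [357.6, 230.8, 381.3, 262.5] [0.704 0.251 0.02 ]
brass_cup 0.33 [77.5, 196.4, 188.6, 289.7] [ 0.6   -0.247  0.02 ]
brass_cup 0.16 [171.7, 208.4, 188.4, 248.0] [ 0.568 -0.147  0.02 ]
fixture 0.61 [74.0, 195.9, 189.8, 290.0] [ 0.599 -0.25   0.02 ]
fixture 0.34 [262.3, 252.7, 284.1, 283.3] [0.729 0.04  0.02 ]
striker 0.97 [261.0, 250.4, 284.6, 285.0] [0.728 0.039 0.02 ]
housing_a 0.83 [396.6, 186.2, 429.5, 209.8] [0.555 0.417 0.02 ]
roller 0.62 [248.1, 170.3, 261.3, 183.3] [0.389 0.045 0.02 ]
side [ 0.197 -0.604  0.799]
steel_cup 0.92 [220.7, 203.7, 249.7, 232.2] [0.477 0.188 0.02 ]
brass_cup 0.94 [287.4, 183.8, 309.8, 210.6] [0.636 0.181 0.02 ]
brass_cup 0.91 [297.9, 157.5, 315.4, 182.0] [0.704 0.263 0.02 ]
brass_cup 0.88 [246.7, 176.3, 266.2, 200.0] [0.564 0.259 0.02 ]
fixture 0.55 [314.0, 256.9, 482.9, 420.0] [ 0.605 -0.242  0.02 ]
striker 0.57 [342.4, 215.5, 376.7, 238.6] [0.704 0.03  0.02 ]
housing_a 0.74 [343.4, 214.9, 376.5, 239.1] [0.705 0.029 0.02 ]
housing_a 0.71 [208.0, 145.1, 241.3, 168.9] [0.546 0.412 0.02 ]
housing_a 0.67 [166.8, 157.5, 199.4, 187.6] [0.429 0.403 0.02 ]
roller 0.67 [209.8, 265.9, 228.6, 290.4] [0.377 0.042 0.02 ]
roller 0.36 [289.0, 184.1, 309.8, 210.8] [0.637 0.18  0.02 ]
```

View pics/scene.png

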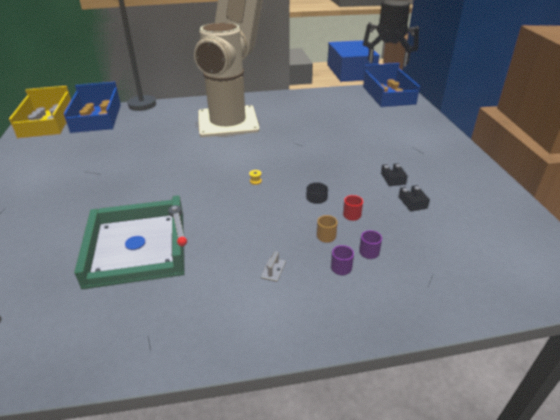

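View pics/side.png

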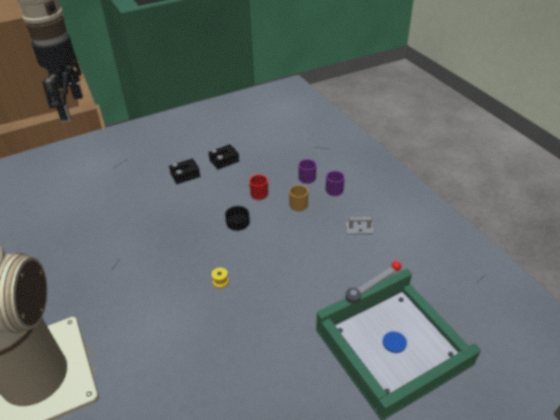

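The candidates for the brass cup, by scene / side pixel:
- Brass-yellow: (327,228) / (299,198)
- Red: (353,208) / (259,187)
- Purple: (342,260) / (335,183), and (370,244) / (307,171)

Only the first is yellow brass with the plain cup form. The small yellow spool at (255,177) is the roller. I'll confirm this in a crop and fit the poses.

```bash
cat >> h.py <<'E'
from scipy.optimize import least_squares
t=np.linspace(0,2*np.pi,60)
def cyl(x,y,d,h,z0=0): return np.vstack([np.c_[x+d/2*np.cos(t),y+d/2*np.sin(t),0*t+z] for z in (z0,z0+h)])
def bb(c,P): p=proj(c,P); return np.r_[p.min(0),p.max(0)]
def fit(obs,d,h,z0=0):
    f=lambda p:np.concatenate([bb(c,cyl(*p,d,h,z0))-np.array(b) for c,b in obs])
    r=least_squares(f,[.55,.1],loss='soft_l1'); return r.x,f(r.x)
E
python3 - <<'E'
from h import *
C={n:camera(n) for n in('scene','side')}
def near(q,n,uv):
    L=silhouettes(q,C[n]); return min(L,key=lambda r:abs((r['bbox'][0]+r['bbox'][2])/2-uv[0])+abs((r['bbox'][1]+r['bbox'][3])/2-uv[1]))['bbox']
for q,d,h,uv in(('steel_cup',.056,.03,((317,192),(235,218))),('brass_cup',.045,.046,((327,228),(299,198))),('brass_cup',.045,.046,((353,208),(259,187)))):
    for k in ([0],[1],[0,1]):
        o=[(C[n],near(q,n,u)) for i,(n,u) in enumerate(zip(C,uv)) if i in k]
        p,r=fit(o,d,h); print(q,k,p.round(4),r.round(1))
for n,c in C.items():
    hsv=cv2.cvtColor(c['image'],cv2.COLOR_RGB2HSV)
    box=(slice(220,270),slice(110,165)) if n=='scene' else (slice(320,365),slice(370,420))
    m=np.zeros(hsv.shape[:2],np.uint8); m[box]=((hsv[box][...,0]>105)&(hsv[box][...,0]<130)&(hsv[box][...,1]>120))
    v,u=np.nonzero(m); print('puck',n,m.sum(),onz(c,(u.mean(),v.mean()),.02).round(4))
s,e=C['scene'],C['side']
for nm,z,a,b in(('ball',.072,(182,240),(397,266)),): print(nm,onz(s,a,z).round(3),onz(e,b,z).round(3))
o=get_obs(); print(o['tool_rot'],o['eef_pos'],o['clock'],o['ft_force'],o['grip_width'])
A=cv2.resize(s['image'][165:285,230:440],None,fx=3,fy=3,interpolation=cv2.INTER_CUBIC)[:300]
B=cv2.resize(e['image'][140:240,200:410],None,fx=3,fy=3,interpolation=cv2.INTER_CUBIC)
cv2.imwrite('pics/crop.png',cv2.cvtColor(np.vstack([A,B])[:600],cv2.COLOR_RGB2BGR))
E
```

```text
steel_cup [0] [0.4863 0.191 ] [ 0.7 -1.2 -0.7  1.1]
steel_cup [1] [0.4835 0.1889] [ 1.  -0.1 -1.   0.2]
steel_cup [0, 1] [0.4842 0.1902] [ 0.2 -1.6 -1.2  0.6  1.  -0.6 -1.  -0.3]
brass_cup [0] [0.5683 0.2509] [-0.1 -0.5  0.1  0.4]
brass_cup [1] [0.7036 0.2548] [-0.2  2.4  0.2 -1.8]
brass_cup [0, 1] [0.6799 0.2181] [-0.2 30.5  2.  34.4 -1.4 13.2 -0.5  9.7]
brass_cup [0] [0.5683 0.2509] [-0.1 -0.5  0.1  0.4]
brass_cup [1] [0.5671 0.2557] [ 2.2 -0.5 -2.5  0.5]
brass_cup [0, 1] [0.5683 0.2518] [ 0.3 -0.5  0.4  0.4  3.3  0.2 -1.4  1.3]
puck scene 184 [ 0.5983 -0.2438  0.02  ]
puck side 369 [ 0.5947 -0.244   0.02  ]
ball [ 0.67  -0.134  0.072] [ 0.673 -0.135  0.072]
[ 2.30826497e-01  9.72994927e-01 -1.13281540e-05  8.31157549e-06] [0.22457303 0.44673734 0.23129226] 1.4 [ 0.00205824 -0.16644712  0.21098469] 0.0850426244447451
```

View pics/crop.png

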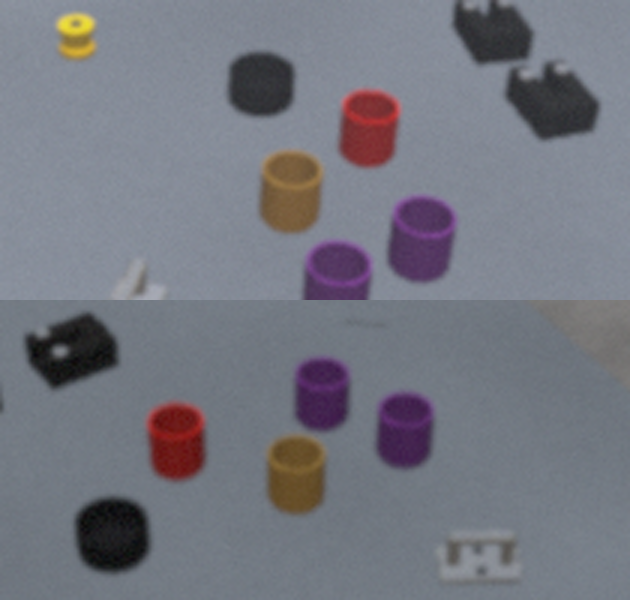

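The crop confirms that the brass cup is the yellow-brown one, at (290,190) in the top half and (296,475) in the bottom half. The red and purple cups are the look-alikes. Next I'll move above it.

```bash
python3 - <<'E'
from h import *
C={n:camera(n) for n in('scene','side')}
B={'scene':[316.2,214.1,337.7,241.6],'side':[287.4,183.8,309.8,210.6]}
for k in (['scene'],['side'],['scene','side']):
    p,r=fit([(C[n],B[n]) for n in k],.045,.046); print(k,p.round(4),r.round(1))
E
```

```text
['scene'] [0.6298 0.1769] [ 0.1 -0.7 -0.1  0.6]
['side'] [0.6339 0.1783] [ 1.4 -0.4 -1.4  0.4]
['scene', 'side'] [0.6316 0.1769] [ 0.3 -0.2  0.2  1.1  0.8  0.2 -2.   1.1]
```

Emit:
drive_tool(increments=[[[30, -20, 0], [0, 0, 6.7], 1], [[33, -22, 0], [0, 0, 6.7], 1], [[33, -22, 0], [0, 0, 6.7], 1], [[33, -22, 0], [0, 0, 6.6], 1], [[33, -22, 0], [0, 0, 0], 1], [[33, -22, 0], [0, 0, 0], 1], [[33, -22, 0], [0, 0, 0], 1], [[33, -22, 0], [0, 0, 0], 1]])

```text
clock: 2.17
eef_pos: [0.48, 0.2765, 0.2314]
tool_rot: [0.013, 1.0, 0.0, 0.0]
ft_force: [-0.5, 0.5, 0.4]
grip_width: 0.0853
grasp_force: 0.0
```

Emit:
drive_tool(increments=[[[33, -22, 0], [0, 0, 0], 1], [[33, -22, 0], [0, 0, 0], 1], [[33, -22, 0], [0, 0, 0], 1], [[30, -20, 0], [0, 0, 0], 1], [[15, -10, 0], [0, 0, 0], 1], [[0, 0, 0], [0, 0, 0], 1], [[0, 0, 0], [0, 0, 0], 1]])

```text
clock: 2.75
eef_pos: [0.6231, 0.1808, 0.2303]
tool_rot: [0.014, 1.0, -0.0, -0.001]
ft_force: [-1.1, -1.1, -0.2]
grip_width: 0.0855
grasp_force: 0.0
```

```bash
python3 - <<'E'
from h import *
w=camera('wrist'); save(w,'w1.png')
print((-np.array(w['view'])[:3,:3].T@np.array(w['view'])[:3,3]).round(3), proj(w,[[.6316,.1769,.046],[.6316,.1769,0]]).round(0))
for q,d,h in(('brass_cup',.045,.046),('steel_cup',.056,.03)):
    for r in silhouettes(q,w):
        b=r['bbox']; rgb=np.median(w['image'][r['region']],0)
        p,e=fit([(w,b)],d,h); print(q,round(r['conf'],2),np.round(b,1),rgb,p.round(4),e.round(1))
o=get_obs();print(o['joint_pos'],o['eef_pos'],o['clock'])
E
```

```text
[0.553 0.183 0.373] [[276. 196.]
 [277. 187.]]
brass_cup 0.85 [327.  108.2 376.4 155.8] [230.  78.  75.] [0.5685 0.2577] [-0.9  0.8  0.7 -0.9]
brass_cup 0.76 [323.4 223.2 365.4 269.5] [80.5 43.  97.5] [0.7001 0.2535] [-1.9 -1.9  1.3  2. ]
brass_cup 0.6 [256.7 169.1 296.9 214.5] [179.5 143.   84. ] [0.6316 0.1774] [-1.2 -1.3  1.2  1.3]
brass_cup 0.6 [264.6 246.  302.2 301.3] [81. 42. 98.] [0.7343 0.1819] [-0.8  2.4  0.8 -1.8]
steel_cup 0.81 [258.4  10.8 313.7  77.4] [80. 78. 81.] [0.4812 0.191 ] [-0.8  0.5  0.8 -0.6]
steel_cup 0.58 [  0.  121.2  28.5 262.5] [43. 68. 53.] [ 0.6776 -0.1284] [-2.9 86.6 31.2 -3.4]
[2.85602146e-01 5.49080986e-01 4.64304435e-01 1.48653055e+00
 3.19329708e-04 3.09723407e-01] [0.62164676 0.18263487 0.23141666] 2.9
```

View pics/w1.png

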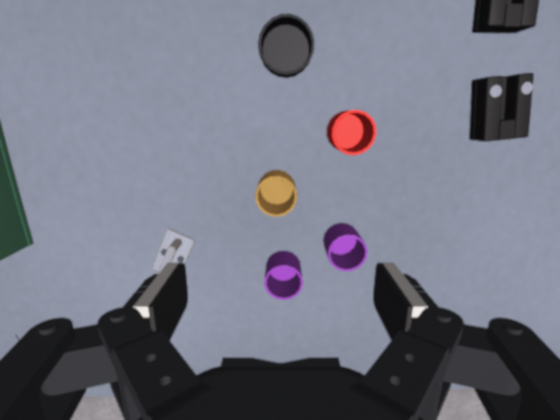

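The wrist view shows brass at (277,192), steel at (286,44), red at (352,132), and purple at (283,275) and (345,247). The fits agree on brass at (0.632, 0.177) and steel at (0.482, 0.191). I'll align, descend and grip the top of the brass cup.

Emit:
drive_tool(increments=[[[10, -5, -35], [0, 0, 1.6], 1], [[0, 0, -40], [0, 0, 0], 1], [[0, 0, -40], [0, 0, 0], 1], [[0, 0, -25], [0, 0, 0], 1], [[0, 0, 0], [0, 0, 0], 1], [[0, 0, 0], [0, 0, 0], 1]])

```text
clock: 3.4
eef_pos: [0.6306, 0.1776, 0.0905]
tool_rot: [-0.002, 1.0, -0.0, -0.002]
ft_force: [0.9, 0.2, 0.2]
grip_width: 0.0852
grasp_force: 0.0
```

```bash
python3 - <<'E'
from h import *
w=camera('wrist')
for r in silhouettes('brass_cup',w):
        b=r['bbox']; rgb=np.median(w['image'][r['region']],0)
        p,e=fit([(w,b)],.045,.046); print(round(r['conf'],2),np.round(b,1),rgb,p.round(4),e.round(1))
o=get_obs();print(o['eef_pos'],o['tool_rot'],o['clock'])
E
```

```text
0.95 [343.  270.6 388.4 353.1] [72. 35. 87.] [0.6997 0.232 ] [-25.2  -1.6   1.6   2. ]
0.88 [360.5  93.4 451.1 173.8] [135.  43.  41.] [0.5688 0.2552] [-3.6  0.5  1.3 -0.5]
0.76 [243.2 193.6 315.2 267.5] [155. 120.  72.] [0.6324 0.1774] [ 0.3 -6.5 -0.3  2.2]
0.62 [252.8 306.4 313.1 362.7] [77. 37. 93.] [0.7316 0.1804] [-1.  -3.1  1.  27.5]
[0.6338619  0.17801873 0.09429755] [-1.85792501e-03  9.99995741e-01  6.22635154e-04  2.16275807e-03] 3.5
```

Emit:
drive_tool(increments=[[[0, 0, -35], [0, 0, 0], 1], [[0, 0, -22], [0, 0, 0], 1], [[0, 0, -8], [0, 0, 0], 1], [[0, 0, 0], [0, 0, 0], 1], [[0, 0, 0], [0, 0, 0], 0.6], [[0, 0, 0], [0, 0, 0], 0.3], [[0, 0, 0], [0, 0, 0], 0.3], [[0, 0, 0], [0, 0, 0], 0.3]])

```text
clock: 4.17
eef_pos: [0.6345, 0.1771, 0.0293]
tool_rot: [-0.001, 1.0, 0.001, 0.002]
ft_force: [0.6, -0.4, -1.2]
grip_width: 0.043
grasp_force: 61.0
```

Emit:
drive_tool(increments=[[[0, 0, 0], [0, 0, 0], 0.2], [[0, 0, 0], [0, 0, 0], 0.2], [[0, 0, 0], [0, 0, 0], 0.2], [[0, 0, 0], [0, 0, 0], 0.2]])

```text
clock: 4.5
eef_pos: [0.6346, 0.1772, 0.0292]
tool_rot: [-0.001, 1.0, 0.001, 0.002]
ft_force: [-0.8, -0.3, 5.9]
grip_width: 0.043
grasp_force: 61.1
```

Emit:
drive_tool(increments=[[[0, 0, 10], [0, 0, 0], 0.2], [[0, 0, 20], [0, 0, 0], 0.2], [[0, 0, 25], [0, 0, 0], 0.2], [[0, 0, 20], [0, 0, 0], 0.2], [[0, 0, 0], [0, 0, 0], 0.2], [[0, 0, 0], [0, 0, 0], 0.2]])

```text
clock: 5.0
eef_pos: [0.6337, 0.1771, 0.1032]
tool_rot: [-0.001, 1.0, 0.001, 0.002]
ft_force: [-0.0, 0.4, -2.7]
grip_width: 0.0426
grasp_force: 61.3
```

```bash
python3 - <<'E'
from h import *
C={n:camera(n) for n in('scene','side','wrist')}
P=[]
for n,c in C.items():
    uv=proj(c,[.633,.177,.09])[0].astype(int); k=dict(scene=45,side=45,wrist=130)[n]
    im=c['image'][max(0,uv[1]-k):uv[1]+k,max(0,uv[0]-k):uv[0]+k]; P.append(cv2.resize(im,(260,260),interpolation=cv2.INTER_CUBIC)); print(n,uv)
cv2.imwrite('pics/g1.png',cv2.cvtColor(np.hstack(P),cv2.COLOR_RGB2BGR))
for i in range(1):
    o=get_obs();print(o['eef_pos'],o['tool_rot'],o['clock'],o['ft_force'],o['ft_torque'])
for n in C:
  for r in silhouettes('brass_cup',C[n]): print(n,round(r['conf'],2),np.round(r['bbox'],1),np.median(C[n]['image'][r['region']],0))
  for r in silhouettes('steel_cup',C[n]): print('steel',n,round(r['conf'],2),np.round(r['bbox'],1),fit([(C[n],r['bbox'])],.056,.03)[0].round(4))
E
```

```text
scene [329 204]
side [298 174]
wrist [280 260]
[0.63121659 0.17639413 0.09943039] [-1.24570860e-03  9.99997615e-01 -4.66545030e-04 -1.73209578e-03] 5.15 [-0.31686452  0.19816963 -2.36230538] [-0.05512854 -0.01237761  0.0502256 ]
scene 0.93 [359.  228.  381.8 258.8] [ 88.  59. 101.]
scene 0.87 [343.6 193.5 362.7 222.1] [132.  50.  52.]
scene 0.86 [318.8 185.7 341.7 215.2] [123.  96.  62.]
scene 0.76 [330.4 247.2 354.7 274.3] [ 88.  60. 102.]
scene 0.67 [384.8 164.5 406.2 186.1] [55. 56. 60.]
steel scene 0.43 [304.2 185.2 328.9 204.6] [0.4906 0.1875]
side 0.86 [326.4 169.  343.5 198.6] [70.  39.  82.5]
side 0.8 [243.4 176.9 268.2 202.2] [111.  28.  27.]
side 0.64 [287.6 160.3 309.6 186.8] [103.  80.  45.]
steel side 0.94 [221.5 204.8 251.7 230.6] [0.4818 0.1925]
steel side 0.53 [210.  267.1 227.3 289.6] [0.3829 0.0512]
steel side 0.44 [287.8 160.7 308.6 187.7] [0.6797 0.2629]
wrist 0.98 [357.1 263.  407.6 306.1] [79.  38.  95.5]
wrist 0.86 [256.4 315.6 316.9 366.8] [82. 40. 99.]
wrist 0.78 [230.3 204.8 331.8 320.4] [134. 100.  55.]
wrist 0.73 [360.7  93.4 446.6 167. ] [146.  45.  44.]
steel wrist 0.76 [260.7   0.  346.2  42.8] [0.5205 0.191 ]
```

View pics/g1.png

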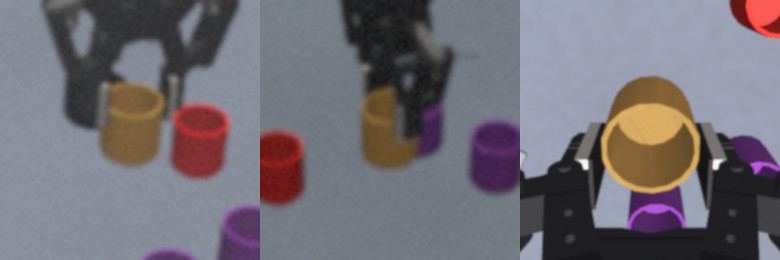

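The brass cup is held upright between the pads: centre of the left and middle panels, and (650,120) in the wrist panel. I'll move it to hover over the steel cup and measure the two relative to each other.

Emit:
drive_tool(increments=[[[-20, 1, 0], [0, 0, 0], 0.2], [[-38, 4, 0], [0, 0, 0], 0.2], [[-38, 4, 0], [0, 0, 0], 0.2], [[-36, 4, 0], [0, 0, 0], 0.2], [[-18, 0, 0], [0, 0, 0], 0.2], [[0, 0, -15], [0, 0, 0], 0.2], [[0, 0, 0], [0, 0, 0], 0.2], [[0, 0, 0], [0, 0, 0], 0.2]])

```text
clock: 6.12
eef_pos: [0.4822, 0.1897, 0.0861]
tool_rot: [-0.001, 1.0, -0.0, -0.0]
ft_force: [-0.6, -0.1, -2.3]
grip_width: 0.0432
grasp_force: 61.4
```

```bash
cat > rel.py <<'E'
from h import *
C={n:camera(n) for n in('scene','side','wrist')}
o=get_obs();print(o['eef_pos'].round(4),o['tool_rot'].round(4),o['clock'],o['ft_force'].round(1))
P=[]
for n,c in C.items():
    uv=proj(c,[.482,.19,.06])[0].astype(int); k=dict(scene=35,side=40,wrist=150)[n]
    im=c['image'][max(0,uv[1]-k):uv[1]+k,max(0,uv[0]-k):uv[0]+k]; P.append(cv2.resize(im,(266,266),interpolation=cv2.INTER_CUBIC))
    for q in('brass_cup','steel_cup'):
        for r in silhouettes(q,c):
            b=np.array(r['bbox']); 
            if abs(b[[0,2]].mean()-uv[0])<12 and abs(b[[1,3]].mean()-uv[1])<60: print(n,q,round(r['conf'],2),b.round(1),np.median(c['image'][r['region']],0))
    np.savez('last_%s.npz'%n,**{k:np.array(v) for k,v in c.items()})
import sys
cv2.imwrite('pics/'+sys.argv[1],cv2.cvtColor(np.hstack(P),cv2.COLOR_RGB2BGR))
E
python3 rel.py r1.png
```

```text
[0.4838 0.1899 0.0869] [-1.e-03  1.e+00  2.e-04  7.e-04] 6.2667 [ 0.5  0.8 -2.6]
scene brass_cup 0.68 [309.  156.6 326.6 181.6] [122.  96.  62.]
scene steel_cup 0.77 [308.2 185.1 327.5 206.2] [51. 52. 56.]
side brass_cup 0.59 [220.8 183.1 247.  210.4] [102.  79.  43.]
side steel_cup 0.64 [224.4 208.2 250.6 234.6] [27. 28. 29.]
wrist brass_cup 0.85 [230.3 208.5 329.9 320.5] [130.  97.  53.]
wrist steel_cup 0.85 [240.7 177.9 322.5 233.5] [50. 49. 52.]
```

View pics/r1.png

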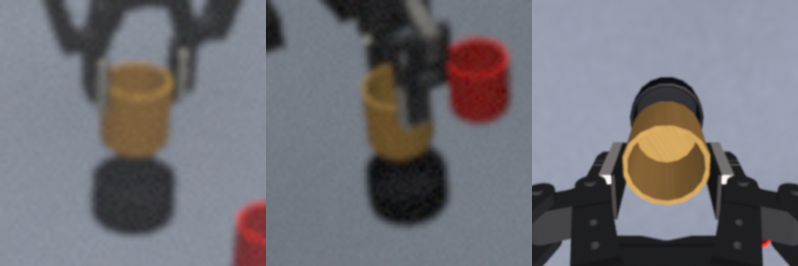

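```bash
cat > rf.py <<'E'
from h import *
def load(n): return {k:v for k,v in np.load('last_%s.npz'%n).items()}
def run(z0,s0=(.483,.19)):
  for n in('wrist','scene','side'):
    c=load(n); im=c['image'].astype(int); h=cv2.cvtColor(c['image'],cv2.COLOR_RGB2HSV)
    gx=bb(c,np.vstack([cyl(*s0,.075,.03),cyl(*s0,.06,.046,z0)])).astype(int)
    roi=np.zeros(h.shape[:2],bool); roi[max(gx[1]-4,0):gx[3]+4,gx[0]-4:gx[2]+4]=1
    br=roi&(h[...,0]>10)&(h[...,0]<30)&(h[...,1]>90)
    gs=bb(c,cyl(*s0,.064,.03)).astype(int); r2=np.zeros_like(roi); r2[max(gs[1],0):gs[3],gs[0]:gs[2]]=1
    st=r2&(im.max(2)<(105 if n=='wrist' else 78))&~br
    def box(m):
        k,l,s,_=cv2.connectedComponentsWithStats(m.astype(np.uint8)); i=1+s[1:,4].argmax(); x,y,w,hh=s[i,:4]; return np.array([x-.5,y-.5,x+w-.5,y+hh-.5])
    B,S=box(br),box(st)
    ib=dict(wrist=[0,1,2,3],scene=[0,2,3],side=[0,3])[n]; is_=dict(wrist=[0,1,2],scene=[0,2,3],side=[0,2,3])[n]
    f=lambda d,hh,z,b,i:least_squares(lambda p:(bb(c,cyl(*p,d,hh,z))-b)[i],s0)
    b=f(.045,.046,z0,B,ib); s=f(.056,.03,0,S,is_)
    print(n,B,S,'brass',b.x.round(4),b.fun.round(1),'steel',s.x.round(4),s.fun.round(1),'d mm',((s.x-b.x)*1e3).round(1))
if __name__=='__main__':
    import sys; run(float(sys.argv[1]))
E
python3 rf.py 0.059
```

```text
wrist [229.5 205.5 330.5 322.5] [239.5 178.5 321.5 235.5] brass [0.4816 0.1904] [-0.9 -1.9  0.9  1.9] steel [0.4841 0.1907] [-1.1  0.1  1.1] d mm [2.5 0.3]
scene [309.5 158.5 327.5 183.5] [306.5 182.5 326.5 202.5] brass [0.484 0.191] [-0.7  0.7 -0. ] steel [0.4755 0.191 ] [-1.3  1.3 -0.1] d mm [-8.6  0. ]
side [223.5 180.5 243.5 211.5] [224.5 206.5 249.5 230.5] brass [0.4812 0.1869] [-0. -0.] steel [0.4835 0.1935] [-0.4  0.4 -0. ] d mm [2.3 6.6]
```

Emit:
drive_tool(increments=[[[1.5, 0.3, -10], [0, 0, 0], 0.2], [[0, 0, -12], [0, 0, 0], 0.2], [[0, 0, 0], [0, 0, 0], 0.2], [[0, 0, 0], [0, 0, 0], 0.2]])

```text
clock: 6.9
eef_pos: [0.4831, 0.1897, 0.0631]
tool_rot: [-0.001, 1.0, -0.001, -0.001]
ft_force: [-0.8, -0.1, -1.6]
grip_width: 0.0428
grasp_force: 61.4
```

```bash
python3 rel.py r2.png; python3 rf.py 0.037; python3 rf.py .034
```

```text
[0.4844 0.1902 0.0646] [-1.3e-03  1.0e+00  1.0e-04  3.0e-04] 7.05 [ 0.6  0.8 -2.2]
scene brass_cup 0.74 [307.  165.3 328.8 189.1] [122.  95.  62.]
scene steel_cup 0.64 [307.  187.3 327.8 204.3] [53. 53. 56.]
side brass_cup 0.89 [223.4 191.  247.  216.2] [101.  78.  42.]
side steel_cup 0.81 [225.7 211.2 250.  231. ] [28. 29. 29.]
wrist brass_cup 0.71 [232.2 208.6 327.9 318.5] [131.  97.  53.]
wrist steel_cup 0.84 [234.8 184.2 327.7 246.2] [46. 45. 48.]
wrist [229.5 205.5 331.5 322.5] [234.5 184.5 326.5 249.5] brass [0.4819 0.1907] [-0.6 -2.1  0.6  2. ] steel [0.4844 0.1908] [-0.8  0.1  0.8] d mm [2.5 0. ]
scene [308.5 166.5 326.5 190.5] [306.5 186.5 326.5 202.5] brass [0.4818 0.19  ] [-0.6  0.6 -0. ] steel [0.4755 0.191 ] [-1.3  1.3 -0.1] d mm [-6.3  1. ]
side [225.5 188.5 246.5 218.5] [224.5 208.5 249.5 230.5] brass [0.4836 0.1871] [0. 0.] steel [0.4835 0.1935] [-0.4  0.4 -0. ] d mm [-0.1  6.4]
wrist [229.5 205.5 331.5 322.5] [234.5 184.5 326.5 249.5] brass [0.4834 0.1908] [ 0.6 -0.9 -0.6  0.8] steel [0.4844 0.1908] [-0.8  0.1  0.8] d mm [1. 0.]
scene [308.5 166.5 326.5 190.5] [306.5 186.5 326.5 202.5] brass [0.4776 0.1912] [-0.5  0.5 -0. ] steel [0.4755 0.191 ] [-1.3  1.3 -0.1] d mm [-2.2 -0.2]
side [225.5 188.5 246.5 218.5] [224.5 208.5 249.5 230.5] brass [0.4846 0.1901] [0. 0.] steel [0.4835 0.1935] [-0.4  0.4 -0. ] d mm [-1.1  3.4]
```

View pics/r2.png

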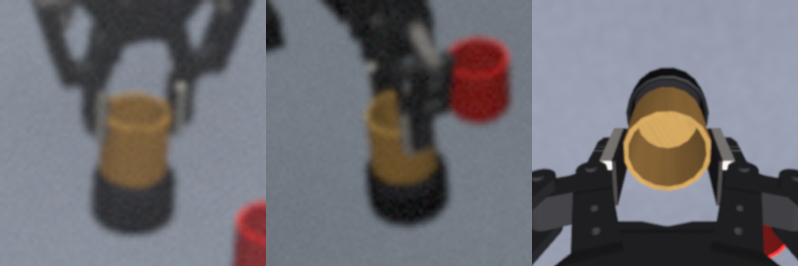

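Emit:
drive_tool(increments=[[[0.8, 0, 0], [0, 0, 0], 0.2], [[0, 0, -4], [0, 0, 0], 0.2], [[0, 0, -4], [0, 0, 0], 0.2], [[0, 0, -2], [0, 0, 0], 0.2], [[0, 0, 0], [0, 0, 0], 0.2]])

```text
clock: 7.77
eef_pos: [0.4841, 0.1898, 0.0534]
tool_rot: [-0.001, 1.0, -0.0, -0.001]
ft_force: [0.5, -0.2, -1.7]
grip_width: 0.0433
grasp_force: 61.5
```

Emit:
drive_tool(increments=[[[0, 0, -4], [0, 0, 0], 0.2], [[0, 0, -4], [0, 0, 0], 0.2], [[0, 0, -4], [0, 0, 0], 0.2], [[0, 0, -2], [0, 0, 0], 0.2], [[0, 0, 0], [0, 0, 0], 0.2]])

```text
clock: 8.18
eef_pos: [0.4843, 0.1899, 0.0395]
tool_rot: [-0.001, 1.0, -0.0, -0.001]
ft_force: [-0.3, -0.4, -1.9]
grip_width: 0.0431
grasp_force: 61.5
```

Emit:
drive_tool(increments=[[[0, 0, -2], [0, 0, 0], 0.2], [[0, 0, -1], [0, 0, 0], 0.2], [[0, 0, 0], [0, 0, 0], 0.2]])

```text
clock: 8.43
eef_pos: [0.4848, 0.1901, 0.0372]
tool_rot: [-0.001, 1.0, -0.0, -0.0]
ft_force: [0.1, -0.4, -1.5]
grip_width: 0.0427
grasp_force: 61.5
```

Emit:
drive_tool(increments=[[[0, 0, -1], [0, 0, 0], 0.2], [[0, 0, -1], [0, 0, 0], 0.2], [[0, 0, 0], [0, 0, 0], 0.2]])

```text
clock: 8.68
eef_pos: [0.4848, 0.19, 0.0352]
tool_rot: [-0.001, 1.0, -0.0, -0.0]
ft_force: [-0.9, -0.6, -1.6]
grip_width: 0.0429
grasp_force: 61.5
```

Emit:
drive_tool(increments=[[[0, 0, -1], [0, 0, 0], 0.2], [[0, 0, 0], [0, 0, 0], 0.2]])

```text
clock: 8.85
eef_pos: [0.4848, 0.19, 0.0342]
tool_rot: [-0.001, 1.0, -0.0, -0.0]
ft_force: [-0.4, -0.4, -1.6]
grip_width: 0.0428
grasp_force: 61.5
```

Emit:
drive_tool(increments=[[[0, 0, -0.7], [0, 0, 0], 0.2], [[0, 0, 0], [0, 0, 0], 0.2]])

```text
clock: 9.02
eef_pos: [0.4848, 0.19, 0.0335]
tool_rot: [-0.001, 1.0, -0.0, -0.0]
ft_force: [-0.2, -0.1, -2.8]
grip_width: 0.0429
grasp_force: 61.5
```

Emit:
drive_tool(increments=[[[0, 0, -0.7], [0, 0, 0], 0.2], [[0, 0, 0], [0, 0, 0], 0.2]])

```text
clock: 9.18
eef_pos: [0.4849, 0.1901, 0.0333]
tool_rot: [-0.001, 1.0, 0.0, 0.0]
ft_force: [-0.7, -0.3, 1.3]
grip_width: 0.0427
grasp_force: 61.8
```

Emit:
drive_tool(increments=[[[0, 0, -0.7], [0, 0, 0], 0.2], [[0, 0, 0], [0, 0, 0], 0.2]])

```text
clock: 9.35
eef_pos: [0.4849, 0.1901, 0.0332]
tool_rot: [-0.001, 1.0, 0.0, 0.0]
ft_force: [-3.3, -0.3, 7.0]
grip_width: 0.0432
grasp_force: 62.3
```

Contact came at the expected height: bench grip + 4 mm. I'll release, check, then go down around the steel cup.

Emit:
drive_tool(increments=[[[0, 0, 0], [0, 0, 0], 0.7], [[0, 0, 0], [0, 0, 0], 1], [[0, 0, 0], [0, 0, 0], 1], [[0, 0, 0], [0, 0, 0], 1], [[0, 0, 10], [0, 0, 0], 1], [[0, 0, 10], [0, 0, 0], 1], [[0, 0, 0], [0, 0, 0], 1], [[0, 0, 0], [0, 0, 0], 1]])

```text
clock: 10.02
eef_pos: [0.486, 0.1905, 0.0536]
tool_rot: [-0.001, 1.0, 0.001, 0.001]
ft_force: [0.5, -0.8, -0.3]
grip_width: 0.0851
grasp_force: 0.0
```

```bash
python3 rel.py r3.png; python3 rf.py 0.004
```

```text
[0.4848 0.1901 0.0522] [-0.0013  1.      0.     -0.    ] 10.1667 [ 0.9 -0.5 -0.2]
scene brass_cup 0.55 [306.9 175.6 326.7 190.2] [124.  96.  63.]
scene steel_cup 0.75 [308.8 185.9 327.2 205.5] [53. 54. 56.]
side brass_cup 0.75 [225.9 200.8 245.2 220.9] [103.  79.  44.]
side steel_cup 0.48 [225.4 213.7 249.5 230.8] [29. 29. 28.]
wrist steel_cup 0.69 [230.8 186.6 328.5 260.7] [39. 38. 40.]
wrist [234.5 200.5 325.5 299.5] [231.5 186.5 329.5 258.5] brass [0.4846 0.1905] [ 0.6 -3.1 -0.6  2.8] steel [0.4841 0.1908] [-0.9  0.1  0.9] d mm [-0.5  0.3]
scene [307.5 177.5 325.5 193.5] [306.5 187.5 326.5 202.5] brass [0.4487 0.1971] [-0.1  0.1 -0. ] steel [0.4755 0.191 ] [-1.3  1.3 -0.1] d mm [26.8 -6. ]
side [226.5 200.5 247.5 222.5] [224.5 202.5 250.5 230.5] brass [0.4914 0.2077] [-0.  0.] steel [0.4845 0.1929] [ 0.1 -0.1  0. ] d mm [ -6.9 -14.8]
```

View pics/r3.png

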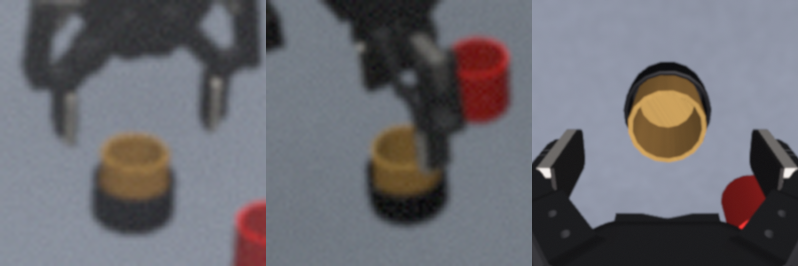

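The released pair is nested, with brass seated in steel at (134,185), (407,170) and (667,120) across the panels. Next I'll descend around the steel cup and grip it.

Emit:
drive_tool(increments=[[[0, 0, -20], [0, 0, 0], 1], [[0, 0, -18], [0, 0, 0], 1], [[0, 0, -8], [0, 0, 0], 1], [[0, 0, -3], [0, 0, 0], 1], [[0, 0, 0], [0, 0, 0], 1], [[0, 0, 0], [0, 0, 0], 0.75], [[0, 0, 0], [0, 0, 0], 0.5], [[0, 0, 0], [0, 0, 0], 0.4]])

```text
clock: 11.13
eef_pos: [0.4858, 0.1903, 0.0047]
tool_rot: [-0.001, 1.0, 0.0, 0.001]
ft_force: [-1.9, -0.3, 5.0]
grip_width: 0.0545
grasp_force: 62.4
```

Emit:
drive_tool(increments=[[[0, 0, 0], [0, 0, 0], 0.3], [[0, 0, 0], [0, 0, 0], 0.3], [[0, 0, 0], [0, 0, 0], 0.3]])

```text
clock: 11.38
eef_pos: [0.4858, 0.1903, 0.0048]
tool_rot: [-0.001, 1.0, 0.0, 0.001]
ft_force: [-1.3, -0.6, 6.3]
grip_width: 0.0546
grasp_force: 63.1
```

Emit:
drive_tool(increments=[[[0, 0, 8], [0, 0, 0], 0.3], [[0, 0, 20], [0, 0, 0], 0.3], [[0, 0, 30], [0, 0, 0], 0.3], [[0, 0, 35], [0, 0, 0], 0.3], [[0, 0, 35], [0, 0, 0], 0.3], [[0, 0, 25], [0, 0, 0], 0.3], [[0, 0, 7], [0, 0, 0], 0.3], [[0, 0, 0], [0, 0, 0], 0.3]])

```text
clock: 12.05
eef_pos: [0.4863, 0.1906, 0.1656]
tool_rot: [-0.001, 1.0, 0.001, 0.002]
ft_force: [0.2, -0.2, -3.0]
grip_width: 0.0546
grasp_force: 64.4
```

Emit:
drive_tool(increments=[[[2, -10, 0], [0, 0, 0], 0.3], [[5, -20, 0], [0, 0, 0], 0.3], [[8, -30, 0], [0, 0, 0], 0.3], [[8, -30, 0], [0, 0, 0], 0.3], [[8, -30, 0], [0, 0, 0], 0.3], [[8, -30, 0], [0, 0, 0], 0.3], [[8, -30, 0], [0, 0, 0], 0.3], [[8, -30, 0], [0, 0, 0], 0.3]])

```text
clock: 12.72
eef_pos: [0.5378, -0.0221, 0.1598]
tool_rot: [-0.001, 1.0, -0.0, -0.003]
ft_force: [0.3, 0.2, -3.5]
grip_width: 0.0542
grasp_force: 64.4
```

Emit:
drive_tool(increments=[[[8, -30, 0], [0, 0, 0], 0.3], [[8, -30, 0], [0, 0, 0], 0.3], [[8, -30, 0], [0, 0, 0], 0.3], [[8, -30, 0], [0, 0, 0], 0.3], [[8, -30, 0], [0, 0, 0], 0.3], [[5, -20, 0], [0, 0, 0], 0.3], [[2, -10, 0], [0, 0, 0], 0.3], [[0, 0, 0], [0, 0, 0], 0.3]])

```text
clock: 13.38
eef_pos: [0.5852, -0.2023, 0.1598]
tool_rot: [0.001, 1.0, 0.001, -0.003]
ft_force: [-0.3, -0.1, -3.0]
grip_width: 0.0547
grasp_force: 64.4
```

```bash
cat > fx.py <<'E'
from h import *
import sys
C={n:camera(n) for n in('scene','side','wrist')}
o=get_obs();print(o['eef_pos'].round(4),o['tool_rot'].round(4),o['clock'],o['ft_force'].round(1)); e=o['eef_pos']
P=[]
for n,c in C.items():
    h=cv2.cvtColor(c['image'],cv2.COLOR_RGB2HSV)
    def seg(lo,hi,s,ctr,rad):
        m=((h[...,0]>lo)&(h[...,0]<hi)&(h[...,1]>s)).astype(np.uint8); k=np.zeros_like(m); g=bb(c,cyl(*ctr,rad,.0,.02) if rad<.2 else cyl(*ctr,rad,.06)).clip(0,560).astype(int); k[g[1]:g[3],g[0]:g[2]]=1; return m*k
    m=seg(100,130,130,(.597,-.244),.08); v,u=np.nonzero(m)
    if len(u): b=[u.min()-.5,v.min()-.5,u.max()+.5,v.max()+.5]; r=least_squares(lambda p:bb(c,cyl(*p,.044,0,.02))-b,(.597,-.244)); print(n,'puck',len(u),b,r.x.round(4),r.fun.round(1))
    br=seg(10,30,90,e[:2],.25)
    k,l,s,_=cv2.connectedComponentsWithStats(br)
    if k>1: x,y,w,hh=s[1+s[1:,4].argmax(),:4]; print(n,'brass',x,y,x+w,y+hh)
    for q in('steel_cup',):
        for r in silhouettes(q,c):print(n,q,round(r['conf'],2),np.round(r['bbox'],1),fit([(c,r['bbox'])],.056,.03,e[2]-.0048)[0].round(4))
    uv=proj(c,[.6,-.235,.06])[0].astype(int); k=dict(scene=80,side=95,wrist=200)[n]
    P.append(cv2.resize(c['image'][max(0,uv[1]-k):uv[1]+k,max(0,uv[0]-k):uv[0]+k],(266,266)))
    np.savez('last_%s.npz'%n,**{k:np.array(v) for k,v in c.items()})
cv2.imwrite('pics/'+sys.argv[1],cv2.cvtColor(np.hstack(P),cv2.COLOR_RGB2BGR))
E
python3 fx.py f1.png
```

```text
[ 0.5857 -0.1987  0.1617] [-1.6e-03  1.0e+00  9.0e-04 -1.6e-03] 13.5333 [ 0.5 -1.7 -3.4]
scene puck 174 [np.float64(125.5), np.float64(236.5), np.float64(143.5), np.float64(248.5)] [ 0.5983 -0.2442] [-1.3 -0.8  1.3  0.7]
scene steel_cup 0.7 [126.4 172.9 154.9 191.3] [ 0.5851 -0.2008]
side puck 357 [np.float64(382.5), np.float64(331.5), np.float64(405.5), np.float64(351.5)] [ 0.5947 -0.2433] [-0.9 -0.6  0.9  0.5]
side brass 370 259 396 280
side steel_cup 0.91 [365.3 262.  392.5 290.4] [ 0.5714 -0.1952]
wrist puck 1491 [np.float64(209.5), np.float64(186.5), np.float64(255.5), np.float64(232.5)] [ 0.597  -0.2429] [-0.6  0.3  0.6 -0.3]
wrist brass 216 230 343 341
wrist steel_cup 0.97 [215.5 208.1 346.  301.3] [ 0.584  -0.1986]
```

View pics/f1.png

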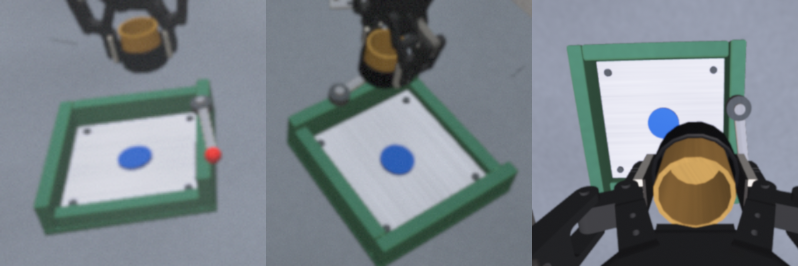

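The pair is upright above the well. The puck is visible at (135,157), (397,159) and (663,123) across the panels. The three cameras agree on (0.597, -0.243).

Emit:
drive_tool(increments=[[[4, -12, 0], [0, 0, 0], 0.3], [[5, -19, 0], [0, 0, 0], 0.3], [[3.5, -12, 0], [0, 0, 0], 0.3], [[0, 0, -15], [0, 0, 0], 0.3], [[0, 0, -25], [0, 0, 0], 0.3], [[0, 0, -20], [0, 0, 0], 0.3], [[0, 0, 0], [0, 0, 0], 0.3], [[0, 0, 0], [0, 0, 0], 0.3]])

```text
clock: 14.35
eef_pos: [0.5983, -0.2415, 0.1022]
tool_rot: [-0.002, 1.0, 0.001, -0.002]
ft_force: [0.1, 0.5, -3.7]
grip_width: 0.0545
grasp_force: 64.4
```

```bash
python3 fx.py f2.png
```

```text
[ 0.6008 -0.2429  0.1054] [-1.7e-03  1.0e+00 -7.0e-04  1.7e-03] 14.5 [-0.1 -0.1 -3.5]
scene puck 176 [np.float64(125.5), np.float64(236.5), np.float64(143.5), np.float64(248.5)] [ 0.5983 -0.2442] [-1.3 -0.8  1.3  0.7]
scene brass 110 194 136 210
scene steel_cup 0.62 [114.  205.6 141.3 220.6] [ 0.6008 -0.2366]
scene steel_cup 0.35 [ 78.1 194.3 187.8 287.6] [ 0.7711 -0.2623]
side puck 357 [np.float64(382.5), np.float64(331.5), np.float64(405.5), np.float64(351.5)] [ 0.5947 -0.2433] [-0.9 -0.6  0.9  0.5]
side brass 389 285 414 318
side steel_cup 0.79 [384.2 293.  411.4 326.6] [ 0.5871 -0.2382]
wrist puck 1332 [np.float64(250.5), np.float64(180.5), np.float64(307.5), np.float64(214.5)] [ 0.5879 -0.2431] [ -1.3 -11.2   1.3  12.5]
wrist brass 213 230 340 364
wrist steel_cup 0.88 [214.6 206.6 345.6 307.3] [ 0.5984 -0.2421]
wrist steel_cup 0.62 [ 95.6  46.8 466.9 337.1] [ 0.5349 -0.2407]
```

Emit:
drive_tool(increments=[[[-1, -1, -15], [0, 0, 0], 0.3], [[0, 0, -20], [0, 0, 0], 0.3], [[0, 0, -15], [0, 0, 0], 0.3], [[0, 0, -8], [0, 0, 0], 0.3], [[0, 0, -4], [0, 0, 0], 0.3], [[0, 0, 0], [0, 0, 0], 0.3], [[0, 0, 0], [0, 0, 0], 0.3], [[0, 0, 0], [0, 0, 0], 0.3]])

```text
clock: 15.32
eef_pos: [0.5994, -0.2443, 0.0426]
tool_rot: [-0.001, 1.0, -0.0, 0.001]
ft_force: [-0.5, 0.5, -3.1]
grip_width: 0.0546
grasp_force: 64.5
```

```bash
python3 fx.py f3.png
```

```text
[ 0.5991 -0.2442  0.0423] [-1.3e-03  1.0e+00 -4.0e-04  9.0e-04] 15.4667 [-0.1 -0.9 -3.3]
scene puck 108 [np.float64(125.5), np.float64(237.5), np.float64(143.5), np.float64(248.5)] [ 0.5999 -0.244 ] [-1.4 -1.4  1.4  1.2]
scene brass 116 211 140 233
scene steel_cup 0.63 [113.4 225.2 143.2 243.5] [ 0.5983 -0.2498]
side puck 106 [np.float64(383.5), np.float64(339.5), np.float64(403.5), np.float64(351.5)] [ 0.5892 -0.2493] [-2.5 -4.8  2.5  4.4]
side brass 385 309 409 340
side steel_cup 0.83 [380.1 317.1 404.  347.4] [ 0.5856 -0.2372]
side steel_cup 0.44 [169.7 157.7 199.2 186. ] [0.4226 0.3601]
wrist puck 18 [np.float64(275.5), np.float64(205.5), np.float64(288.5), np.float64(207.5)] [ 0.578  -0.2429] [-34.  -33.8  34.   41.8]
wrist brass 214 230 340 364
wrist steel_cup 0.85 [214.2 205.3 345.3 307.6] [ 0.5967 -0.2439]
```

Emit:
drive_tool(increments=[[[0, 0, 0], [0, 0, 0], 0.3]])

```text
clock: 15.7
eef_pos: [0.5985, -0.244, 0.0414]
tool_rot: [-0.001, 1.0, -0.0, 0.0]
ft_force: [0.5, -0.2, -3.7]
grip_width: 0.0548
grasp_force: 64.5
```

Emit:
drive_tool(increments=[[[0, 0, 0], [0, 0, 0], 0.3], [[0, 0, 0], [0, 0, 0], 0.3], [[0, 0, 0], [0, 0, 0], 0.3]])

```text
clock: 15.95
eef_pos: [0.5984, -0.2439, 0.0412]
tool_rot: [-0.001, 1.0, 0.0, -0.0]
ft_force: [0.1, 0.8, -2.8]
grip_width: 0.0544
grasp_force: 64.5
```

Emit:
drive_tool(increments=[[[0, 0, -3], [0, 0, 0], 0.3], [[0, 0, -3], [0, 0, 0], 0.3], [[0, 0, 0], [0, 0, 0], 0.3], [[0, 0, 0], [0, 0, 0], 0.3], [[0, 0, 0], [0, 0, 0], 0.3], [[0, 0, 0], [0, 0, 0], 0.3], [[0, 0, 0], [0, 0, 0], 0.3], [[0, 0, 0], [0, 0, 0], 0.3]])

```text
clock: 16.62
eef_pos: [0.5985, -0.244, 0.0354]
tool_rot: [-0.001, 1.0, -0.0, 0.0]
ft_force: [-0.5, 0.7, -3.4]
grip_width: 0.0542
grasp_force: 64.5
```

```bash
python3 fx.py f4.png
```

```text
[ 0.5984 -0.244   0.0353] [-1.2e-03  1.0e+00 -0.0e+00  1.0e-04] 16.7667 [ 0.4  0.6 -2.8]
scene puck 60 [np.float64(126.5), np.float64(240.5), np.float64(143.5), np.float64(248.5)] [ 0.6048 -0.2425] [-1.9 -3.   1.9  2.7]
scene brass 117 213 141 235
scene steel_cup 0.69 [117.3 229.1 143.8 247.8] [ 0.6035 -0.246 ]
scene steel_cup 0.22 [ 73.1 196.7 186.3 290.5] [ 0.7063 -0.3031]
side puck 36 [np.float64(386.5), np.float64(346.5), np.float64(401.5), np.float64(351.5)] [ 0.5859 -0.2553] [-5.  -8.6  5.   7.9]
side brass 384 311 408 342
side steel_cup 0.63 [381.5 322.7 399.3 349.7] [ 0.5799 -0.2344]
wrist brass 214 230 340 364
wrist steel_cup 0.88 [214.8 205.7 346.3 308.3] [ 0.596  -0.2433]
```

View pics/f4.png

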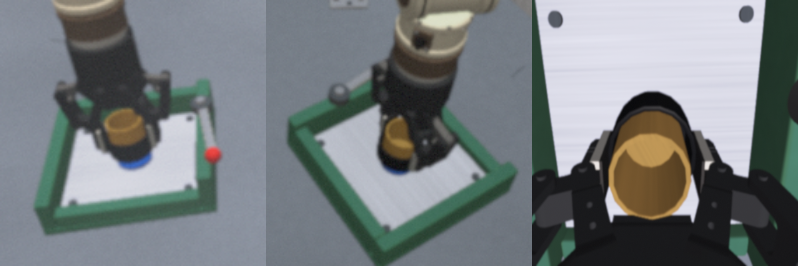

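The nested pair hangs level just above the puck, which shows as a blue sliver at (135,160) and (397,170). The walls and lever are clear, and the underside is about 10.5 mm above the puck.

```bash
python3 -c "
from workcell import job_done
print(job_done())"
```

```text
the job is handed in; nothing more can be done
None
```

I handed the job in at about 17 s on the robot clock: the brass cup is nested fully home in the steel cup, and the arm is holding the pair level and still, centred over the blue puck to within about 2 mm with its underside about 10.5 mm above it, and I saw no contact with the fixture, lever or other parts.

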